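# Make up the inspection kit and the contact kit

### The arm

A 6-joint arm with a two-finger parallel gripper is mounted at the origin on a cart in front of the work surface, level with it; the furniture and walls round the work are solid. World frame = base frame: x ahead of the robot, y to its left, z up, the work surface at z = 0. Lengths are in m, angles in rad, forces in N, time in s.
With the tool pointing down it reaches from about 0.35 to 0.775 m from the base axis. Payload 5.5 kg.
Tool frame: the origin (TCP) lies at the very end of the fingers, on their centre line; the grasp point (between the pads) lies 19 mm behind it (grip_point_offset is the distance from the TCP to the grasp point, in m); z points along the fingers, y is the direction in which the jaws open and shut (so a half turn about z gives the same grasp; the last joint's range is limited). The gripper opens to 85 mm and grips with 20 to 120 N. Pads are 22 mm wide; open, the fingers measure 114 mm over their backs; the gripper's body (76 mm by 85 mm) begins 54 mm behind the grasp point. The pads swing forward as they close: fully open they stand 13 mm farther back than shut.
Start: joints at [1.072, 0.313, 0.046, 1.304, 0, 1.431], TCP at [0.202, 0.538, 0.231] pointing down, gripper open.
Joint ranges: [-2.76, 2.76], [-0.86, 1.69], [-1.03, 1.26], [-2.2, 2.34], [-1.47, 1.5], [-3.14, 3.14]. Speed limits (rad/s): [2.57, 2.57, 3.14, 3.14, 3.14, 3.14].

### API

Orientations are given as a unit quaternion [w, x, y, z].
In Python, from workcell import * gives the robot as it stands.
- The arm moves only by the shell command python3 -m crank 'ROWS' [OPENING] [FORCE]. ROWS is a JSON object of lists of equal length, an entry for each row: "travel": the shift along the tool's x, y, z in units of 40 mm (1.0 is 40 mm), a list of three; "turn": the turn about the tool's z in rad. In form: {"travel": [[x, y, z], ...], "turn": [turn, ...]}. A call has 1 to 5 rows; each row is the pose to reach, as a shift and turn from the pose commanded when the call began, along the tool's axes at that moment; what a row does not reach only later rows make up. A row lasts 1/12 s, in which the tool goes at most 41.7 mm and 7.16 degrees, less where a joint would pass 70% of its speed; a pose out of reach is approached as far as the arm can. A call with a gripper value outside its range is refused whole. OPENING is the finger opening in mm, from 0 to 85.4, set as the call begins (- or left out, the last holds). The fingers move at their own pace and stop on an object; FORCE is the grip in N (left out, the last holds). Time passes only in rows, so rows that repeat a pose let the fingers close. It gives the time, the measured TCP pose, the force and the opening at its end, in the units of the state.
- get_state(): the state, without advancing time (a new reading comes with each control period).
- read_camera(name): name is "side" or "top" or "wrist"; returns a dict with "image" (420x560x3 uint8, red, green, blue), "K" (3x3 intrinsics, pixels), "R" (3x3) and "t" (3): a world point X has camera coordinates R X + t. Camera axes: x right, y down, z forward; pixel columns grow to the right and rows downward; lengths in m; the calibration is good to about 2 mm. The wrist camera is an equidistant fisheye: a pixel r from the principal point sees the ray r / f radians off the axis. A picture is of the moment at which its call begins. There is no depth.
- hand_in(): hands the job in, once; it reports no verdict.
The state is a dict: "clock": time; "joint_pos": joint angles; "qvel": joint speeds; "tau": joint torques, N m; "tcp_pos": TCP position; "orientation": TCP orientation; "wrist_force": force on the tool from outside, world axes, zero at the start; "ft_torque": the same for the moment, N m; "finger_gap": finger opening in m.
Only numpy, scipy, OpenCV 4.12 (cv2) and the standard library are available. Lean on these libraries where they do the work, as an engineer would, in place of code of your own. Each camera call takes 0.05 s, during which the arm holds its last target. There are 200 camera calls.

### The job

Make up the two kits from the things lying round the two grey trays: in the grey tray with three compartments put the pin gauge lengthwise in the long compartment, the tally counter flat in the larger square-shaped one and the inspection stamp upright in the smallest one; in the grey tray with two compartments put the black brush lengthwise in the narrower compartment nearest the robot and the steel cup upright in the wider one behind it. Set each thing down in the middle of its compartment, on the tray floor, and leave the side cutters and the roll of tape where they are.

Things in the scene. Friction and masses are not known exactly. Their poses are not given: they have to be found in the camera images.
- tray_three: three-compartment grey kit tray, fixed, 176 (x) x 168 (y) x 14 mm high, walls and dividers 4 mm, inner floor 3 mm up. Origin: centre of underside; x away from the robot, y to its left (yaw within 0.3 rad). Long compartment 70 (x) x 160 (y), centre (-49, 0). Behind it, 94 deep (x): left the larger, 94 wide, centre (37, 33); right the smallest, 62 wide, centre (37, -49).
- tray_two: two-compartment grey kit tray, fixed, 176 (x) x 168 (y) x 14 mm high, walls and dividers 4 mm, inner floor 3 mm up. Origin: centre of underside; x away from the robot, y to its left (yaw within 0.3 rad). Long compartment 70 (x) x 160 (y), centre (-49, 0). Wide compartment behind it, 94 (x) x 160 (y), centre (37, 0).
- gauge_center (a point): pin gauge: plain light metal rod with a thicker knurled middle and a thin pin at each end, 13 x 78 x 13 mm, 45 g, lying on the bench. The point is its centre, 6.5 mm up; its y axis runs along its length. Grasp across the 13 mm.
- counter_center (a point): hand tally counter: round light-grey body 45 mm across, 25 high, 85 g, lying face up, thumb lever on one side, finger ring on the other (76 mm over all). The point is the centre of the round body, 12.5 mm up; z up; x points to the lever (29 mm out), the ring lies at -x (to 47 mm out). Grasp the round body along y, 45 mm.
- stamp_center (a point): inspection stamp: black oblong foot 26 (x) x 34 (y) x 11 mm with a wooden knob handle above, 64 mm high in all, 50 g, standing upright. The point is on its axis, 32 mm up; z is up. The round knob, 24 mm across, lies from 33 to 64 mm above its underside: grasp it there. A like stamp far right by the scale is not this one.
- brush_center (a point): black antistatic hand brush lying flat, 133 mm long with bristles on one side of its head, 30 g. The solid body is up to 20 mm wide and 12 mm high; the point is this body's centre, 6 mm up; the y axis runs along its length. Grasp across the 20 mm.
- cup_center (a point): steel cup, round, open at the top, with a few light contact pins fixed on its floor, 58 mm across at the rim and about 52 mm at the foot, 43 mm high, 70 g, standing upright. The point is on its axis, 21.5 mm up; z is up. It can be grasped round the outside (58 mm). A like cup far right by the scale is not this one.
- cutters_center (a point): side cutters with blue grips, 48 x 126 x 13 mm, lying at the left of the bench; not part of a kit, to be left alone. The point is the centre, 6.5 mm up; y runs along the length.
- tape_center (a point): big roll of brown tape lying flat, 94 mm across, 48 mm high, at the right of the bench; not part of a kit, to be left alone. The point is its centre, 24 mm up.
There are look-alikes about, which are no part of the job. What is shaped like the part that bears brush_center but orange is not meant.

How it is judged:
By the outcome, as a careful person would: the job done as asked, in the order asked, and still so for the second after the job is handed in, with the robot touching nothing.
It also fails if it takes over 128 s, if anything falls off the work surface, if the arm or the gripper's body presses on something with over 40 N, if the wrist force passes 120 N, or if a joint passes its speed limit or range.

## Working session

There is one attempt and no reset: what is moved stays moved. The work goes in short steps, Python scripts to look and compute and a shell command to move; the robot and the scene stay as the last step left them, time stands still between calls to the robot, and variables do not carry over. Pictures are saved under pics/ and viewed, about 12 in all and at most 16, crops included, and the job is handed in when it is done.

```bash
ls; mkdir -p pics
python3 - <<'E'
from workcell import *
import cv2
s=get_state(); print(s)
for n in("top","side"):
    c=read_camera(n); cv2.imwrite(f"pics/{n}0.png",cv2.resize(c["image"][:,:,::-1],(800,600),interpolation=cv2.INTER_CUBIC)); print(n,c["K"],c["R"],c["t"])
E
```

```text
pics
{'clock': 0.0, 'joint_pos': array([ 1.07241737e+00,  3.14005258e-01,  4.49778495e-02,  1.30360058e+00,
       -1.60113510e-05,  1.43117234e+00]), 'qvel': array([-0.00059071, -0.00098033, -0.00014069, -0.00242713, -0.0002518 ,
        0.00056934]), 'tau': array([-1.16592426e-03, -4.80630720e+01,  2.98529434e+01,  1.97452650e-02,
       -1.25500528e-04, -2.00309597e-05]), 'tcp_pos': array([0.20166661, 0.53792792, 0.23040565]), 'orientation': array([-2.79619222e-04,  1.78416997e-01,  9.83954540e-01, -8.72135354e-04]), 'wrist_force': array([1.00881477, 0.28189172, 0.42850307]), 'ft_torque': array([-0.09144931, -0.0240725 , -0.00994699]), 'finger_gap': 0.08550533860914836}
top [[469.20230207   0.         286.48046397]
 [  0.         469.20230207 215.05488175]
 [  0.           0.           1.        ]] [[ 0.03002469 -0.99942676  0.01564165]
 [-0.99698752 -0.0310637  -0.07106985]
 [ 0.071515   -0.01346068 -0.99734869]] [-0.014935    0.5343649   1.32376784]
side [[477.17838405   0.         272.63019265]
 [  0.         477.17838405 204.78822865]
 [  0.           0.           1.        ]] [[-0.9980207  -0.06150991 -0.01308453]
 [-0.01059762  0.36959729 -0.9291316 ]
 [ 0.06198681 -0.92715391 -0.3695176 ]] [0.52894915 0.04591263 1.64861463]
```

View pics/top0.png

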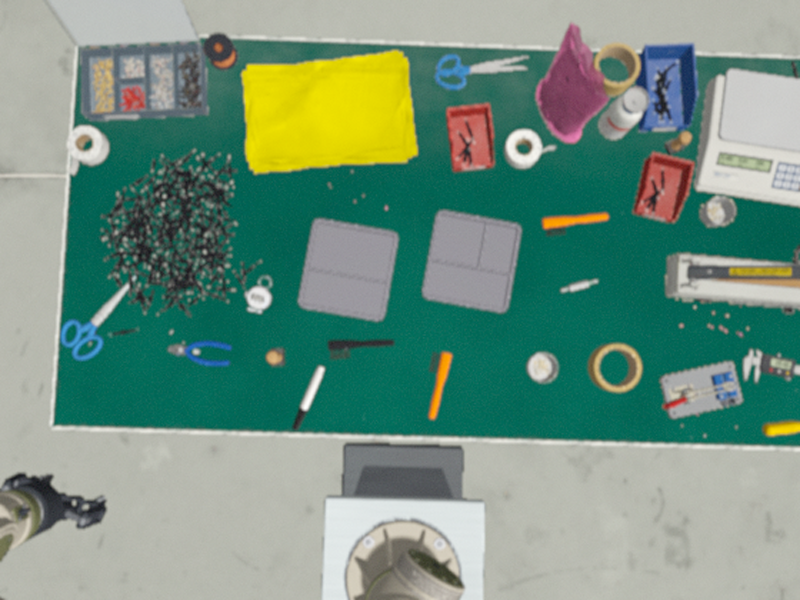

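View pics/side0.png

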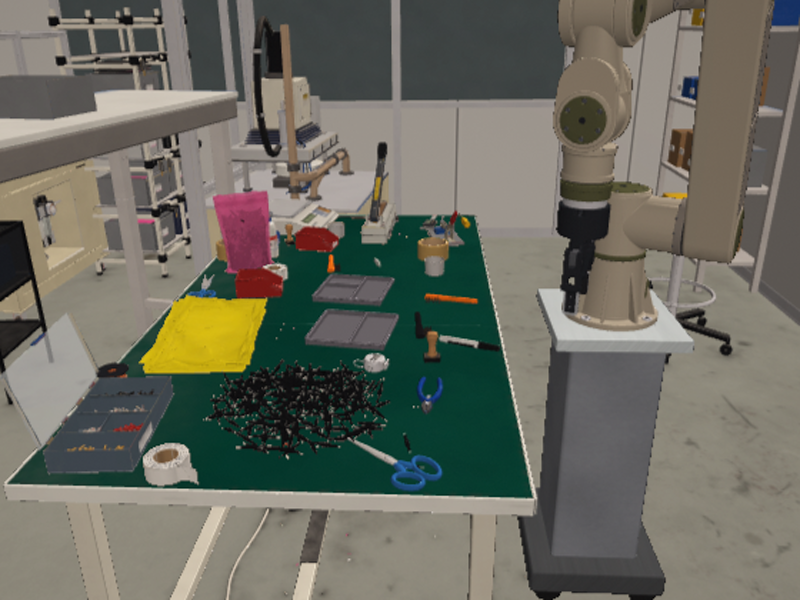

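The top view shows both trays: two-compartment at about (348,270), three-compartment at (472,261). The kit items are gauge (579,286), counter (259,297), stamp (276,357), black brush (360,347) and cup (542,367). I'm enlarging these areas.

```bash
cat > h.py <<'E'
from workcell import *
import numpy as np, cv2
def crop(n,x0,y0,w,h,k,f):
    c=read_camera(n); im=c["image"][y0:y0+h,x0:x0+w,::-1]
    cv2.imwrite(f,cv2.resize(im,None,fx=k,fy=k,interpolation=cv2.INTER_CUBIC)); return c
def world(c,u,v,z,fish=False):
    K=c["K"]; a=(u-K[0,2])/K[0,0]; b=(v-K[1,2])/K[1,1]
    if fish:
        r=np.hypot(a,b); s=np.sin(r)/max(r,1e-9); d=np.array([a*s,b*s,np.cos(r)])
    else: d=np.array([a,b,1.])
    R=np.array(c["R"]); o=-R.T@c["t"]; d=R.T@d
    return o+d*(z-o[2])/d[2]
E
python3 - <<'E'
from h import *
crop("top",160,180,130,95,6,"pics/a.png")
crop("top",280,140,150,130,5,"pics/b.png")
E
```

```text
(no output)
```

View pics/a.png

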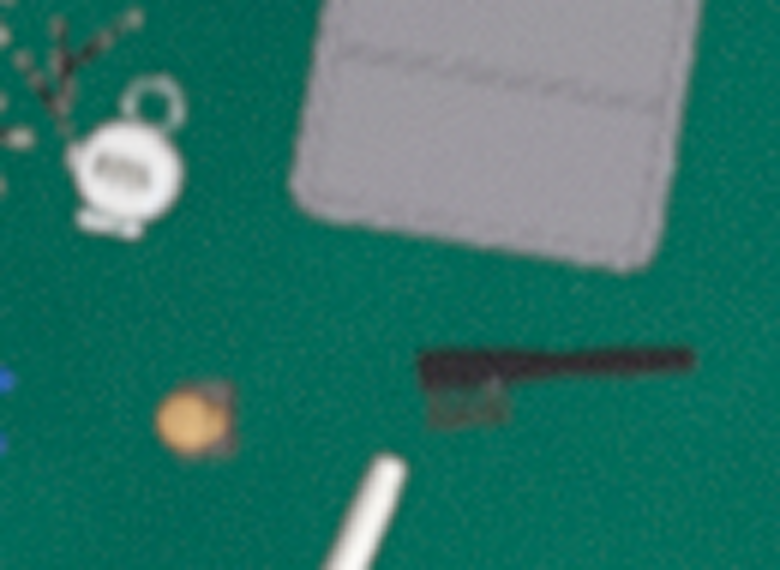

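View pics/b.png

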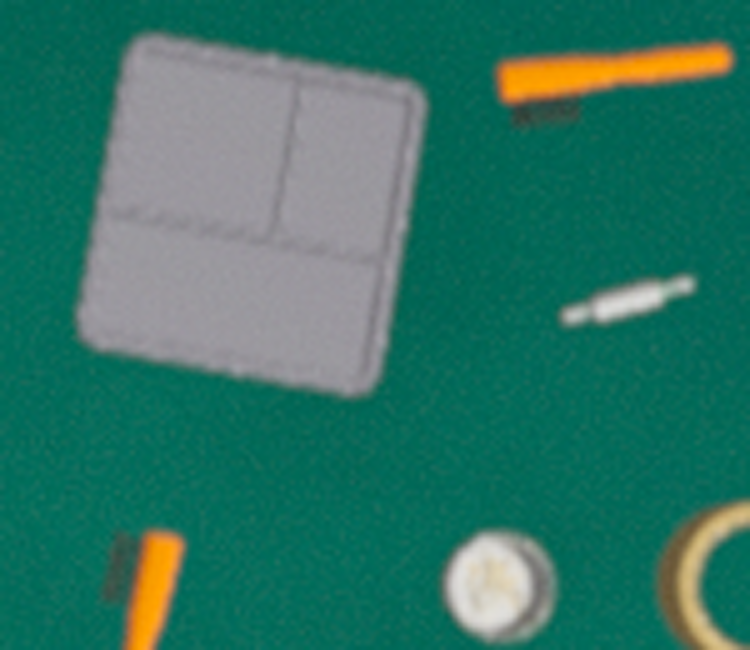

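Run:
```python
from h import *
np.set_printoptions(precision=4,suppress=True)
c=read_camera("top"); im=c["image"]
def pa(x,y,z): return world(c,160+(x+.5)/6-.5,180+(y+.5)/6-.5,z)[:2]
def pb(x,y,z): return world(c,280+(x+.5)/5-.5,140+(y+.5)/5-.5,z)[:2]
def ang(p,q): d=q-p; return np.arctan2(d[1],d[0])
print("cam",-c["R"].T@c["t"])
hsv=cv2.cvtColor(im,cv2.COLOR_RGB2HSV)
m=((hsv[...,1]<60)&(hsv[...,2]>90)&(hsv[...,2]<200)).astype(np.uint8)
m=cv2.morphologyEx(m,cv2.MORPH_CLOSE,np.ones((3,3)))
for n,(x0,x1) in dict(two=(205,285),three=(290,372)).items():
    k=np.zeros_like(m);k[140:232,x0:x1]=m[140:232,x0:x1]
    cs,_=cv2.findContours(k,cv2.RETR_EXTERNAL,cv2.CHAIN_APPROX_NONE); q=max(cs,key=cv2.contourArea)[:,0]
    w=np.array([world(c,u,v,.012)[:2] for u,v in q],np.float32)*1000
    print(n,cv2.minAreaRect(w))
print("counter",pa(130,173,.025),"ring",pa(155,103,.008),"lever",pa(110,224,.015))
print("stamp",pa(193,422,.052),"foot c",pa(203,422,.011)); 
for e in [(232,383),(236,455)]: print(" footcorner",pa(*e,.011))
a,b=pa(418,366,.008),pa(695,358,.008); print("brush",(a+b)/2,ang(b,a),np.linalg.norm(a-b))
a,b=pb(563,317,.0065),pb(694,286,.0065); print("gauge",(a+b)/2,ang(b,a),np.linalg.norm(a-b))
print("cup",pb(501,587,.043))
w=read_camera("wrist"); print("wrist",w["K"],-w["R"].T@w["t"],w["R"]); cv2.imwrite("pics/w0.png",w["image"][:,:,::-1])
```

```text
cam [0.4385 0.0195 1.3585]
two ((608.7216186523438, 127.52719116210938), (179.6599884033203, 186.9939422607422), 81.91404724121094)
three ((633.9727783203125, -121.95822143554688), (179.36244201660156, 186.33236694335938), 81.38851928710938)
counter [0.5437 0.3011] ring [0.5792 0.2942] lever [0.5199 0.3116]
stamp [0.4273 0.2611] foot c [0.4271 0.264 ]
 footcorner [0.4461 0.251 ]
 footcorner [0.412  0.2476]
brush [0.4608 0.0971] 1.6299844202558822 0.13248155163964448
gauge [ 0.5904 -0.3428] 1.83394018423705 0.07894831474885249
cup [ 0.4232 -0.2632]
wrist [[325.1923   0.     279.3344]
 [  0.     325.1923 213.3426]
 [  0.       0.       1.    ]] [0.1352 0.5635 0.3743] [[ 0.3508  0.9364 -0.0002]
 [ 0.8992 -0.3368  0.2794]
 [ 0.2615 -0.0982 -0.9602]]
```

```bash
cat > plan.py <<'E'
import sys
from h import *
from scipy.spatial.transform import Rotation as Rot
# plan.py x y z jaw_heading  -> travel (units of 40mm, current tool axes) and turn
x,y,z,h=map(float,sys.argv[1:5]); s=get_state(); q=s["orientation"]
R=Rot.from_quat(q[[1,2,3,0]]).as_matrix()
d=R.T@(np.array([x,y,z])-s["tcp_pos"])/.04
cur=np.arctan2(R[1,1],R[0,1]); t=-(h-cur); t=(t+np.pi/2)%np.pi-np.pi/2
print("travel",d.round(3),"len",np.linalg.norm(d).round(2),"turn",t.round(3),"j6",s["joint_pos"][5].round(2),"clk",s["clock"],"tcp",s["tcp_pos"].round(4),"gap",round(s["finger_gap"],4),"zax",R[:,2].round(3))
E
python3 plan.py 0.55 -0.343 0.2 0.263
```

```text
travel [-15.885 -17.573   0.783] len 23.7 turn 0.949 j6 1.43 clk 0.3 tcp [0.2018 0.5383 0.231 ] gap 0.0855 zax [-0. -0. -1.]
```

View pics/w0.png

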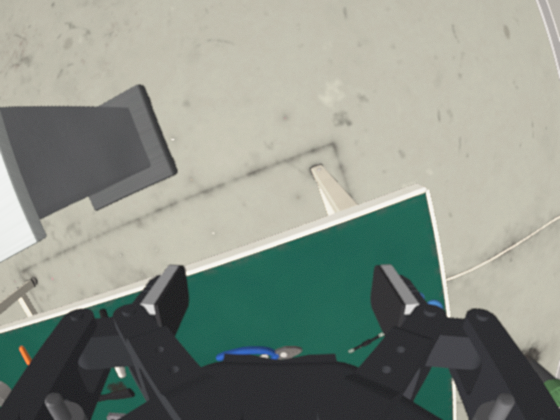

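```bash
python3 -m crank '{"travel":[[-0.64,-0.7,0.03],[-1.27,-1.4,0.06],[-1.9,-2.1,0.1],[-2.54,-2.8,0.13],[-3.18,-3.5,0.16]],"turn":[0,0,0,0,0]}'
python3 -m crank '{"travel":[[-0.64,-0.7,0.03],[-1.27,-1.4,0.06],[-1.9,-2.1,0.1],[-2.54,-2.8,0.13],[-3.18,-3.5,0.16]],"turn":[0,0,0,0,0]}'
python3 -m crank '{"travel":[[-0.64,-0.7,0.03],[-1.27,-1.4,0.06],[-1.9,-2.1,0.1],[-2.54,-2.8,0.13],[-3.18,-3.5,0.16]],"turn":[0,0,0,0,0]}'
python3 -m crank '{"travel":[[-0.64,-0.7,0.03],[-1.27,-1.4,0.06],[-1.9,-2.1,0.1],[-2.54,-2.8,0.13],[-3.18,-3.5,0.16]],"turn":[0,0,0,0,0]}'
python3 -m crank '{"travel":[[-0.64,-0.7,0.03],[-1.27,-1.4,0.06],[-1.9,-2.1,0.1],[-2.54,-2.8,0.13],[-3.18,-3.5,0.16]],"turn":[0,0,0,0,0]}'
python3 -m crank '{"travel":[[0,0,0],[0,0,0],[0,0,0],[0,0,0],[0,0,0]],"turn":[0.1,0.2,0.3,0.4,0.475]}'
python3 -m crank '{"travel":[[0,0,0],[0,0,0],[0,0,0],[0,0,0],[0,0,0]],"turn":[0.1,0.2,0.3,0.4,0.475]}' 
python3 plan.py 0.63 -0.343 0.2 0.263
```

```text
clock: 0.72
tcp_pos: [0.272, 0.3611, 0.2247]
orientation: [0.0, 0.178, 0.984, 0.0]
wrist_force: [0.9, 0.4, 0.2]
finger_gap: 0.0852
clock: 1.13
tcp_pos: [0.342, 0.1853, 0.2187]
orientation: [0.0, 0.178, 0.984, 0.0]
wrist_force: [1.9, 0.2, 0.5]
finger_gap: 0.0854
clock: 1.55
tcp_pos: [0.412, 0.0093, 0.2123]
orientation: [0.0, 0.179, 0.984, 0.0]
wrist_force: [1.0, 1.4, -0.7]
finger_gap: 0.0855
clock: 1.97
tcp_pos: [0.482, -0.1666, 0.2057]
orientation: [0.0, 0.179, 0.984, 0.0]
wrist_force: [0.7, 0.9, -0.0]
finger_gap: 0.0854
clock: 2.38
tcp_pos: [0.5519, -0.3422, 0.199]
orientation: [0.0, 0.179, 0.984, 0.0]
wrist_force: [1.6, 0.5, 0.7]
finger_gap: 0.0852
clock: 2.8
tcp_pos: [0.5515, -0.3405, 0.1988]
orientation: [-0.0, 0.407, 0.913, 0.0]
wrist_force: [-0.8, 0.6, 0.6]
finger_gap: 0.0852
clock: 3.22
tcp_pos: [0.5516, -0.3403, 0.1991]
orientation: [-0.0, 0.611, 0.792, 0.0]
wrist_force: [0.0, 0.7, 0.5]
finger_gap: 0.0854
travel [-0.564  1.879 -0.023] len 1.96 turn -0.006 j6 0.64 clk 3.2167 tcp [ 0.5516 -0.3403  0.1991] gap 0.0854 zax [-0.  0. -1.]
```

```bash
python3 -m crank '{"travel":[[-0.5,0.3,0],[-1,0.7,0],[-1,0.7,0]],"turn":[0,0,0]}' | head -2
python3 - <<'E'
from h import *
c=read_camera("wrist"); cv2.imwrite("pics/w1.png",cv2.resize(c["image"][:,:,::-1],(800,600)))
E
python3 plan.py 0.59 -0.343 0.2 0.263
```

```text
clock: 3.47
tcp_pos: [0.5912, -0.374, 0.1975]
travel [ 0.717  0.194 -0.058] len 0.75 turn -0.001 j6 0.63 clk 3.5167 tcp [ 0.5899 -0.3727  0.1977] gap 0.0852 zax [-0.001  0.001 -1.   ]
```

View pics/w1.png

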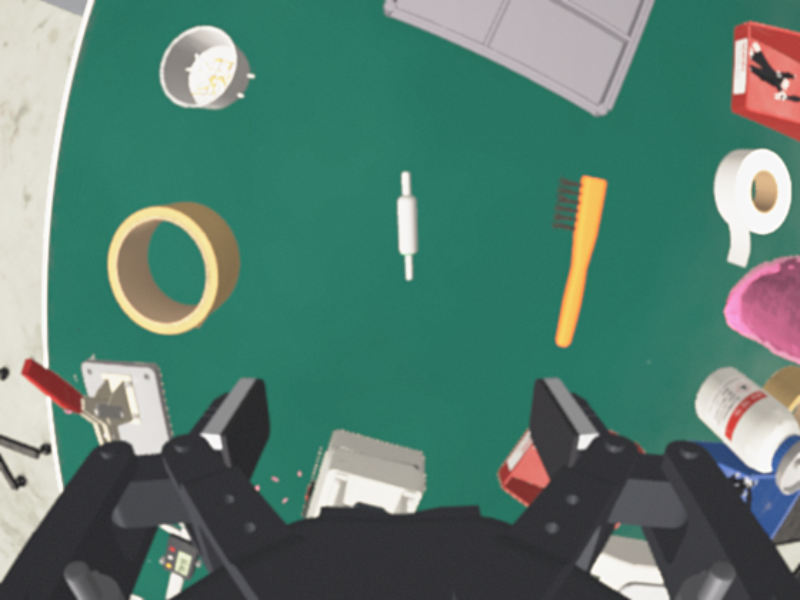

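The wrist view shows the gauge with ends at (406,173) and (409,279). The tape is at (173,268), the cup at (203,68) and the near corner of tray three at (605,112).

```bash
python3 - <<'E'
from h import *
c=read_camera("wrist")
W=lambda x,y,z: world(c,(x+.5)*.7-.5,(y+.5)*.7-.5,z,True)
a,b=W(406,173,.0065),W(409,279,.0065); print((a+b)/2,np.linalg.norm(a-b),np.arctan2(*(a-b)[1::-1]))
print("tray corner",W(605,112,.014), "cup rim", W(200,67,.043))
E
python3 plan.py 0.59 -0.343 0.2 0.263
```

```text
[ 0.58710651 -0.33921601  0.0065    ] 0.07771150259127113 1.8637894497591438
tray corner [ 0.70412631 -0.21311182  0.014     ] cup rim [ 0.4214721 -0.2613233  0.043    ]
travel [ 0.692  0.209 -0.048] len 0.72 turn -0.001 j6 0.63 clk 3.5667 tcp [ 0.5891 -0.3719  0.1981] gap 0.0855 zax [-0.001  0.001 -1.   ]
```

```bash
python3 plan.py 0.5885 -0.341 0.06 0.28
```

```text
travel [0.745 0.189 3.452] len 3.54 turn -0.018 j6 0.63 clk 3.5667 tcp [ 0.5891 -0.3719  0.1981] gap 0.0855 zax [-0.001  0.001 -1.   ]
```

```bash
python3 -m crank '{"travel":[[0.3,0.1,0.5],[0.75,0.19,1.4],[0.75,0.19,2.3],[0.75,0.19,3],[0.75,0.19,3.45]],"turn":[0,-0.02,-0.02,-0.02,-0.02]}' 45 30 | head -2
python3 -m crank '{"travel":[[0,0,0],[0,0,0]],"turn":[0,0]}' | head -2
python3 - <<'E'
from h import *
c=read_camera("wrist"); cv2.imwrite("pics/w2.png",c["image"][:,:,::-1])
E
python3 plan.py 0.5885 -0.341 0.004 0.28
```

```text
clock: 3.98
tcp_pos: [0.5862, -0.3383, 0.0582]
clock: 4.15
tcp_pos: [0.5874, -0.3397, 0.0608]
travel [-0.007 -0.005  1.462] len 1.46 turn 0.002 j6 0.65 clk 4.2 tcp [ 0.5886 -0.3407  0.0625] gap 0.0451 zax [ 0.001 -0.    -1.   ]
```

View pics/w2.png

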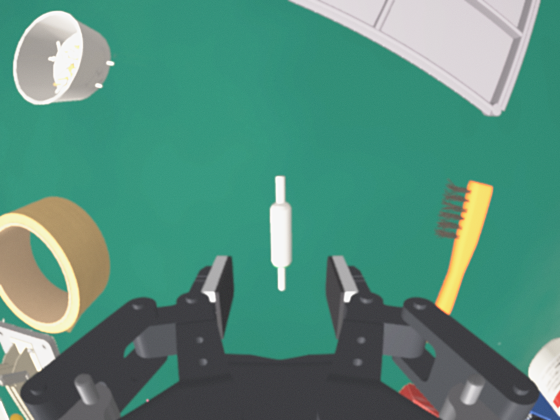

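The gauge sits at column 281, midway between the fingers (222 and 338). Descending and gripping.

```bash
python3 -m crank '{"travel":[[0,0,0.5],[0,0,1.0],[0,0,1.35],[0,0,1.46],[0,0,1.46]],"turn":[0,0,0,0,0]}' | head -2
python3 -m crank '{"travel":[[0,0,0],[0,0,0],[0,0,0],[0,0,0],[0,0,0]],"turn":[0,0,0,0,0]}' 0 30
python3 -m crank '{"travel":[[0,0,0],[0,0,0],[0,0,0]],"turn":[0,0,0]}'
python3 -m crank '{"travel":[[0,0,-0.5],[0,0,-1.3],[0,0,-2],[0,0,-2],[0,0,-2]],"turn":[0,0,0,0,0]}'
python3 plan.py 0.581 -0.121 0.1 -0.15
```

```text
clock: 4.62
tcp_pos: [0.5887, -0.341, 0.0036]
clock: 5.03
tcp_pos: [0.5898, -0.3416, 0.005]
orientation: [0.002, 0.601, 0.799, 0.0]
wrist_force: [-1.3, -0.4, 5.0]
finger_gap: 0.0112
clock: 5.28
tcp_pos: [0.5898, -0.3417, 0.005]
orientation: [0.002, 0.601, 0.799, 0.0]
wrist_force: [-0.3, -0.2, 5.9]
finger_gap: 0.0111
clock: 5.7
tcp_pos: [0.5902, -0.3419, 0.0858]
orientation: [0.003, 0.601, 0.799, 0.0]
wrist_force: [-0.2, 0.2, -0.8]
finger_gap: 0.0114
travel [ 5.367  1.317 -0.375] len 5.54 turn 0.432 j6 0.65 clk 5.7 tcp [ 0.5902 -0.3419  0.0858] gap 0.0114 zax [ 0.004 -0.003 -1.   ]
```

```bash
python3 -m crank '{"travel":[[0,0,-1],[0,0,-2],[1,0,-3],[2,0,-3],[2.5,0,-3]],"turn":[0.1,0.2,0.3,0.4,0.43]}' | head -2
python3 -m crank '{"travel":[[0,0,0],[0,0,0],[0,0,0]],"turn":[0,0,0]}' | head -2
python3 - <<'E'
from h import *
c=read_camera("wrist"); cv2.imwrite("pics/w3.png",cv2.resize(c["image"][:,:,::-1],(800,600)))
E
python3 plan.py 0.581 -0.121 0.1 -0.15
```

```text
clock: 6.12
tcp_pos: [0.5609, -0.2437, 0.2048]
clock: 6.37
tcp_pos: [0.5606, -0.2447, 0.2018]
travel [3.145 0.048 2.544] len 4.05 turn 0.002 j6 1.18 clk 6.4167 tcp [ 0.5607 -0.2452  0.2017] gap 0.0115 zax [-0.001  0.    -1.   ]
```

View pics/w3.png

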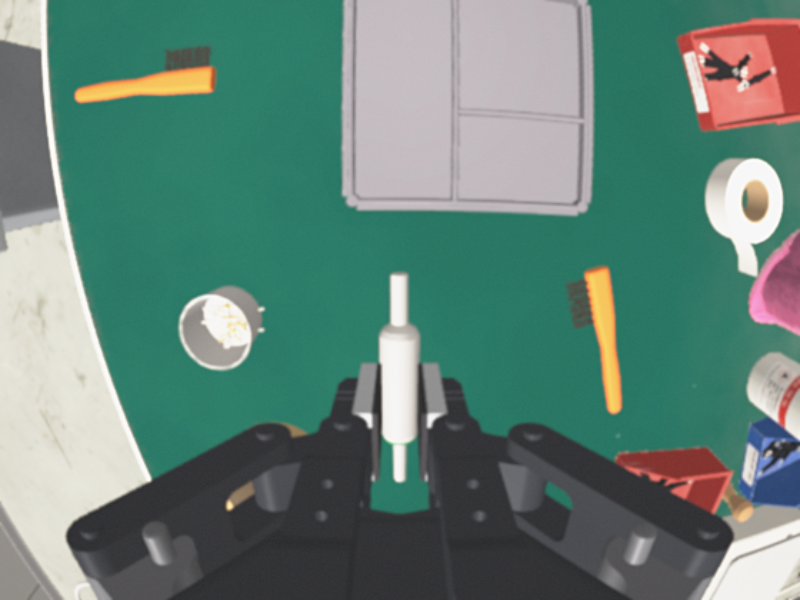

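```bash
cat > fit.py <<'E'
from h import *
def rigid(T,W):
    T,W=np.array(T)/1000,np.array(W)[:,:2]; a,b=T-T.mean(0),W-W.mean(0)
    th=np.arctan2((a[:,0]*b[:,1]-a[:,1]*b[:,0]).sum(),(a*b).sum()); c,s=np.cos(th),np.sin(th)
    R=np.array([[c,-s],[s,c]]); o=W.mean(0)-R@T.mean(0)
    return o,th,((R@T.T).T+o-W)*1000
def comp(o,th,x,y):
    c,s=np.cos(th),np.sin(th); return np.array(o)+np.array([c*x-s*y,s*x+c*y])/1000
E
python3 - <<'E'
from fit import *
c=read_camera("wrist")
W=lambda x,y,z: world(c,(x+.5)*.7-.5,(y+.5)*.7-.5,z,True)
T=[(-12,-16),(-12,-82),(86,-16),(-86,-82),(86,-82)]
P=[W(*p,.014) for p in [(457,111),(457,204),(585,121),(350,203),(586,209)]]
o,th,e=rigid(T,P); print(o,th,e.round(1))
print(comp(o,th,-49,0),comp((.634,-.122),-.15,-49,0), "cup rim",W(220,328,.043))
E
```

```text
[ 0.63144031 -0.12186109] -0.14729018016471987 [[-0.4 -0.5]
 [-0.8  0.5]
 [ 1.4 -0.1]
 [ 1.2 -0.5]
 [-1.5  0.6]]
[ 0.58297086 -0.11466994] [ 0.58555022 -0.11467753] cup rim [ 0.42680626 -0.25950128  0.043     ]
```

```bash
python3 -m crank '{"travel":[[0.8,0,0],[1.6,0,0],[2.4,0.05,0],[3.28,0.1,0.5],[3.28,0.1,1.5]],"turn":[0,0,0,0,0]}' | head -2
python3 -m crank '{"travel":[[0,0,0.6],[0,0,1],[0,0,1],[0,0,1]],"turn":[0,0,0,0]}' | head -2
python3 plan.py 0.5845 -0.115 0.0085 -0.148
```

```text
clock: 6.88
tcp_pos: [0.5887, -0.1124, 0.1466]
clock: 7.22
tcp_pos: [0.5834, -0.116, 0.1014]
travel [0.028 0.03  2.322] len 2.32 turn -0.001 j6 1.39 clk 7.2167 tcp [ 0.5834 -0.116   0.1014] gap 0.0115 zax [-0.003  0.001 -1.   ]
```

```bash
python3 -m crank '{"travel":[[0,0.02,0.8],[0.02,0.02,1.5],[0.02,0.02,2],[0.02,0.02,2.25],[0.02,0.02,2.32]],"turn":[0,0,0,0,0]}' | head -2
python3 -m crank '{"travel":[[0,0,0],[0,0,0]],"turn":[0,0]}'
python3 -m crank '{"travel":[[0,0,0],[0,0,0],[0,0,0],[0,0,0]],"turn":[0,0,0,0]}' 26
python3 -m crank '{"travel":[[0,0,-0.5],[0,0,-1],[0,0,-2],[0,0,-3],[0,0,-4]],"turn":[0,0,0,0,0]}' 
python3 plan.py 0.58 0.25 0.2 0.0
```

```text
clock: 7.63
tcp_pos: [0.5848, -0.1154, 0.0093]
clock: 7.8
tcp_pos: [0.5865, -0.1157, 0.0118]
orientation: [0.001, 0.758, 0.653, 0.001]
wrist_force: [-0.0, -0.4, 0.0]
finger_gap: 0.0114
clock: 8.13
tcp_pos: [0.5855, -0.115, 0.0109]
orientation: [0.001, 0.757, 0.653, 0.0]
wrist_force: [0.2, 0.6, 0.1]
finger_gap: 0.0259
clock: 8.55
tcp_pos: [0.5844, -0.1146, 0.1717]
orientation: [-0.0, 0.757, 0.653, -0.0]
wrist_force: [1.2, -0.4, -0.0]
finger_gap: 0.0258
travel [ 8.999 -1.452 -0.705] len 9.14 turn -0.148 j6 1.39 clk 8.55 tcp [ 0.5844 -0.1146  0.1717] gap 0.0258 zax [-0.001  0.    -1.   ]
```

```bash
python3 -m crank '{"travel":[[0.7,-0.1,-0.1],[1.4,-0.2,-0.2],[2.1,-0.3,-0.23],[2.8,-0.45,-0.23],[3.41,-0.55,-0.23]],"turn":[0,0,0,0,0]}' 60| head -2
python3 -m crank '{"travel":[[0.7,-0.1,-0.1],[1.4,-0.2,-0.2],[2.1,-0.3,-0.23],[2.8,-0.45,-0.23],[3.41,-0.55,-0.23]],"turn":[0,0,0,0,0]}' | head -2
python3 -m crank '{"travel":[[0.7,-0.1,-0.1],[1.4,-0.2,-0.2],[2.1,-0.3,-0.23],[2.8,-0.45,-0.23],[3.41,-0.55,-0.23]],"turn":[0,0,0,0,0]}' | head -2
python3 -m crank '{"travel":[[0,0,0],[0,0,0],[0,0,0],[0,0,0],[0,0,0]],"turn":[-0.12,-0.24,-0.36,-0.48,-0.58]}'|head -2
python3 -m crank '{"travel":[[0,0,0],[0,0,0],[0,0,0],[0,0,0],[0,0,0]],"turn":[-0.12,-0.24,-0.36,-0.48,-0.58]}'|head -2
python3 -m crank '{"travel":[[0,0,0],[0,0,0],[0,0,0],[0,0,0],[0,0,0]],"turn":[-0.12,-0.24,-0.29,-0.29,-0.29]}'|head -2
python3 - <<'E'
from h import *
c=read_camera("wrist"); cv2.imwrite("pics/w4.png",cv2.resize(c["image"][:,:,::-1],(800,600)))
E
python3 plan.py 0.5437 0.3011 0.1 1.3
```

```text
clock: 8.97
tcp_pos: [0.5831, 0.0249, 0.18]
clock: 9.38
tcp_pos: [0.5814, 0.1633, 0.189]
clock: 9.8
tcp_pos: [0.5797, 0.3015, 0.1982]
clock: 10.22
tcp_pos: [0.5799, 0.2998, 0.1979]
clock: 10.63
tcp_pos: [0.58, 0.2996, 0.1979]
clock: 11.05
tcp_pos: [0.58, 0.2996, 0.1979]
travel [ 0.885 -0.206  2.446] len 2.61 turn 0.0 j6 0.62 clk 11.1 tcp [0.58   0.2996 0.1978] gap 0.0601 zax [ 0.  0. -1.]
```

View pics/w4.png

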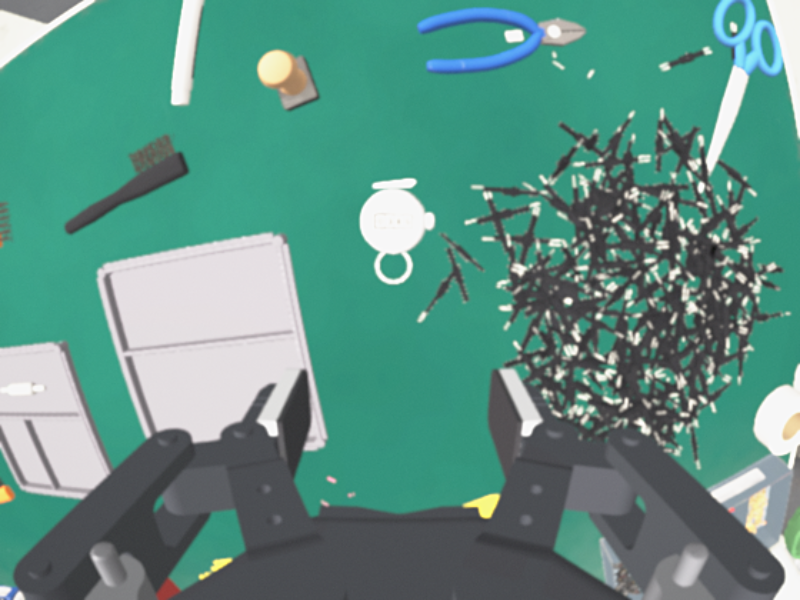

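Counter body is at (393,221) with the ring at (393,266), the lever at (394,184) and a small knob at (429,221). The stamp, brush and tray two are also visible, so I'm measuring everything here.

```bash
python3 - <<'E'
from fit import *
np.set_printoptions(precision=4,suppress=True)
c=read_camera("wrist")
W=lambda x,y,z: world(c,(x+.5)*.7-.5,(y+.5)*.7-.5,z,True)
print("counter",W(393,220,.025),"ring",W(393,267,.006))
print("stamp knob",W(277,69,.052),"foot",W(296,83,.011),[W(*p,.011)[:2] for p in[(287,108),(317,97),(305,58)]])
a,b=W(68,228,.008),W(185,163,.008); print("brush",(a+b)/2,np.linalg.norm(a-b),np.arctan2(*(b-a)[1::-1]))
T=[(-86,82),(-86,-82),(-12,-82),(-12,82),(86,82)]
P=[W(*p,.014) for p in [(280,240),(104,270),(125,354),(293,332),(320,443)]]
o,th,e=rigid(T,P); print("two",o,th,e.round(1))
E
python3 plan.py 0.5437 0.3011 0.06 1.3
```

```text
counter [0.5411 0.3065 0.025 ] ring [0.5763 0.2964 0.006 ]
stamp knob [0.424  0.2639 0.052 ] foot [0.4267 0.2666 0.011 ] [array([0.4425, 0.2555]), array([0.4418, 0.2783]), array([0.4106, 0.2777])]
brush [0.4576 0.101  0.008 ] 0.13130487467792185 1.6323213543852588
two [0.6049 0.1302] -0.1500982612078981 [[-0.8  0.7]
 [-0.9 -3. ]
 [-1.7 -1.9]
 [ 3.   3.1]
 [ 0.4  1.1]]
travel [ 0.884 -0.206  3.445] len 3.56 turn 0.001 j6 0.62 clk 11.15 tcp [0.58   0.2996 0.1978] gap 0.0599 zax [ 0.  0. -1.]
```

```bash
python3 -m crank '{"travel":[[0.3,-0.05,0.8],[0.6,-0.1,1.6],[0.93,-0.15,2.4],[0.93,-0.15,3.1],[0.93,-0.15,3.45]],"turn":[0,0,0,0,0]}' 62 30| head -2
python3 -m crank '{"travel":[[0,0,0],[0,0,0],[0,0,0]],"turn":[0,0,0]}'|head -2
python3 plan.py 0.5424 0.3038 0.008 1.3
python3 - <<'E'
from h import *
c=read_camera("wrist"); cv2.imwrite("pics/w5.png",c["image"][100:400,130:430,::-1])
E
```

```text
clock: 11.57
tcp_pos: [0.5394, 0.3029, 0.056]
clock: 11.82
tcp_pos: [0.5437, 0.3041, 0.0611]
travel [ 0.032 -0.017  1.328] len 1.33 turn 0.002 j6 0.65 clk 11.8167 tcp [0.5437 0.3041 0.0611] gap 0.0621 zax [ 0.002  0.001 -1.   ]
```

View pics/w5.png

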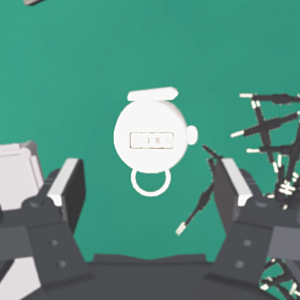

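Counter centred at column 151 (fingers mid ≈150). A loose wire at crop (205,150) stays below the fingertips if I grip with the TCP at 9 mm.

```bash
python3 -m crank '{"travel":[[0.03,0,0.5],[0.03,0,1.0],[0.03,0,1.25],[0.03,0,1.3],[0.03,0,1.3]],"turn":[0,0,0,0,0]}' | head -2
python3 -m crank '{"travel":[[0,0,0],[0,0,0],[0,0,0],[0,0,0],[0,0,0]],"turn":[0,0,0,0,0]}' 20 30
python3 -m crank '{"travel":[[0,0,0],[0,0,0],[0,0,0]],"turn":[0,0,0]}'
python3 -m crank '{"travel":[[0,0,-0.5],[0,0,-1.3],[0,0,-2.3],[0,0,-3.3],[0,0,-4]],"turn":[0,0,0,0,0]}'
python3 - <<'E'
from fit import *
print(comp((.633,-.122),-.148,37,33),comp((.633,-.122),-.148,37,-49))
c=read_camera("wrist"); cv2.imwrite("pics/w6.png",c["image"][100:400,130:430,::-1])
E
python3 plan.py 0.6745 -0.095 0.2 0.638
```

```text
clock: 12.28
tcp_pos: [0.5415, 0.304, 0.0079]
clock: 12.7
tcp_pos: [0.5428, 0.3045, 0.0094]
orientation: [0.001, 0.134, 0.991, 0.001]
wrist_force: [0.2, -0.7, 6.2]
finger_gap: 0.0436
clock: 12.95
tcp_pos: [0.5427, 0.3046, 0.0094]
orientation: [0.001, 0.134, 0.991, 0.001]
wrist_force: [0.2, -0.4, 6.4]
finger_gap: 0.0436
clock: 13.37
tcp_pos: [0.5421, 0.3043, 0.1717]
orientation: [0.002, 0.134, 0.991, 0.001]
wrist_force: [1.4, -0.1, -0.2]
finger_gap: 0.0436
[ 0.6744617  -0.09481679] [ 0.66236996 -0.17592036]
travel [-5.793 -8.783 -0.577] len 10.54 turn 0.664 j6 0.65 clk 13.4167 tcp [0.5446 0.3053 0.1773] gap 0.0437 zax [ 0.011  0.004 -1.   ]
```

```bash
python3 -m crank '{"travel":[[-0.4,-0.6,-0.1],[-0.8,-1.2,-0.2],[-1.2,-1.8,-0.2],[-1.6,-2.4,-0.2],[-1.93,-2.93,-0.2]],"turn":[0,0,0,0,0]}'|head -2
python3 -m crank '{"travel":[[-0.4,-0.6,-0.1],[-0.8,-1.2,-0.2],[-1.2,-1.8,-0.2],[-1.6,-2.4,-0.2],[-1.93,-2.93,-0.2]],"turn":[0,0,0,0,0]}'|head -2
python3 -m crank '{"travel":[[-0.4,-0.6,-0.1],[-0.8,-1.2,-0.2],[-1.2,-1.8,-0.2],[-1.6,-2.4,-0.2],[-1.93,-2.93,-0.2]],"turn":[0,0,0,0,0]}'|head -2
python3 -m crank '{"travel":[[0,0,0],[0,0,0],[0,0,0],[0,0,0]],"turn":[0.1,0.2,0.3,0.35]}'|head -2
python3 -m crank '{"travel":[[0,0,0],[0,0,0],[0,0,0],[0,0,0],[0,0,0]],"turn":[0.1,0.2,0.3,0.314,0.314]}'
python3 plan.py 0.6745 -0.095 0.05 0.638
```

```text
clock: 13.83
tcp_pos: [0.5851, 0.1689, 0.1757]
clock: 14.25
tcp_pos: [0.6284, 0.0351, 0.1835]
clock: 14.67
tcp_pos: [0.6717, -0.0984, 0.1914]
clock: 15.0
tcp_pos: [0.6711, -0.0969, 0.191]
clock: 15.42
tcp_pos: [0.6712, -0.0964, 0.1914]
orientation: [-0.0, 0.449, 0.894, -0.0]
wrist_force: [0.2, 0.8, -0.9]
finger_gap: 0.0437
travel [-0.023  0.089  3.534] len 3.54 turn 0.002 j6 0.67 clk 15.4167 tcp [ 0.6712 -0.0964  0.1914] gap 0.0437 zax [-0.  0. -1.]
```

View pics/w6.png

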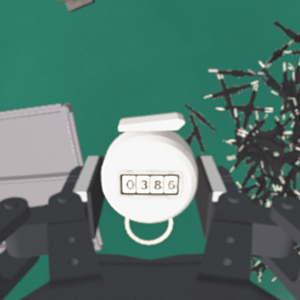

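```bash
python3 -m crank '{"travel":[[-0.02,0.09,0.8],[-0.02,0.09,1.6],[-0.02,0.09,2.4],[-0.02,0.09,3.1],[-0.02,0.09,3.5]],"turn":[0,0,0,0,0]}'|head -2
python3 -m crank '{"travel":[[0,0,0],[0,0,0]],"turn":[0,0]}'|head -2
python3 plan.py 0.6745 -0.095 0.0125 0.638
```

```text
clock: 15.83
tcp_pos: [0.6724, -0.0943, 0.0476]
clock: 16.0
tcp_pos: [0.6738, -0.0947, 0.0507]
travel [-0.018  0.012  0.955] len 0.96 turn 0.002 j6 0.67 clk 16.0 tcp [ 0.6738 -0.0947  0.0507] gap 0.0436 zax [-0.003  0.001 -1.   ]
```

```bash
python3 -m crank '{"travel":[[0,0,0.4],[0,0,0.75],[0,0,0.95],[0,0,0.96],[0,0,0.96]],"turn":[0,0,0,0,0]}'
python3 -m crank '{"travel":[[0,0,0],[0,0,0],[0,0,0]],"turn":[0,0,0]}'
python3 plan.py 0.6745 -0.095 0.0125 0.638
```

```text
clock: 16.42
tcp_pos: [0.6752, -0.0951, 0.0143]
orientation: [0.0, 0.449, 0.893, 0.0]
wrist_force: [0.6, 0.1, -0.6]
finger_gap: 0.0439
clock: 16.67
tcp_pos: [0.6755, -0.0952, 0.0145]
orientation: [0.001, 0.45, 0.893, 0.0]
wrist_force: [0.6, 0.1, -0.1]
finger_gap: 0.0435
travel [ 0.018 -0.018  0.05 ] len 0.06 turn 0.0 j6 0.68 clk 16.6667 tcp [ 0.6755 -0.0952  0.0145] gap 0.0435 zax [ 0.002 -0.    -1.   ]
```

```bash
python3 -m crank '{"travel":[[0,-0.01,0.05],[0,-0.01,0.05]],"turn":[0,0]}'|head -2
python3 -m crank '{"travel":[[0,0,0],[0,0,0],[0,0,0],[0,0,0]],"turn":[0,0,0,0]}' 57
python3 -m crank '{"travel":[[0,0,-0.3],[0,0,-0.8],[0,0,-1.6],[0,0,-2.6],[0,0,-3.6]],"turn":[0,0,0,0,0]}'
python3 -m crank '{"travel":[[0,0,-0.5],[0,0,-0.5],[0,0,-0.5],[0,0,-0.5]],"turn":[-0.1,-0.2,-0.3,-0.36]}'|head -2
python3 plan.py 0.4257 0.2625 0.17 1.0
```

```text
clock: 16.83
tcp_pos: [0.6753, -0.0954, 0.0124]
clock: 17.17
tcp_pos: [0.6742, -0.0952, 0.0111]
orientation: [-0.0, 0.45, 0.893, 0.0]
wrist_force: [-0.4, -0.6, 0.2]
finger_gap: 0.0569
clock: 17.58
tcp_pos: [0.6735, -0.095, 0.1568]
orientation: [-0.001, 0.45, 0.893, -0.0]
wrist_force: [1.4, -1.0, 1.0]
finger_gap: 0.057
clock: 17.92
tcp_pos: [0.6748, -0.0953, 0.1774]
travel [10.064  4.189  0.165] len 10.9 turn 0.003 j6 0.31 clk 17.9167 tcp [ 0.6748 -0.0953  0.1774] gap 0.0572 zax [ 0.002 -0.001 -1.   ]
```

```bash
python3 -m crank '{"travel":[[0.7,0.3,0],[1.4,0.6,0],[2.1,0.9,0],[2.8,1.2,0],[3.35,1.4,0]],"turn":[0,0,0,0,0]}'|head -2
python3 -m crank '{"travel":[[0.7,0.3,0],[1.4,0.6,0],[2.1,0.9,0],[2.8,1.2,0],[3.35,1.4,0]],"turn":[0,0,0,0,0]}'|head -2
python3 -m crank '{"travel":[[0.7,0.3,0],[1.4,0.6,0],[2.1,0.9,0],[2.8,1.2,0],[3.35,1.4,0]],"turn":[0,0,0,0,0]}'|head -2
python3 -m crank '{"travel":[[0,0,0.9],[0,0,1.5],[0,0,1.8],[0,0,1.8],[0,0,1.8]],"turn":[0,0,0,0,0]}' 50|head -2
python3 - <<'E'
from h import *
c=read_camera("wrist")["image"][60:360,130:430]; t=read_camera("top")["image"][135:235,200:380]
t=cv2.resize(t,(540,300),interpolation=cv2.INTER_CUBIC)
cv2.imwrite("pics/w7.png",cv2.resize(np.hstack([c,t])[:,:,::-1],(800,286),interpolation=cv2.INTER_AREA))
E
python3 plan.py 0.4257 0.2625 0.1 1.0
```

```text
clock: 18.33
tcp_pos: [0.5907, 0.0262, 0.1762]
clock: 18.75
tcp_pos: [0.5085, 0.1459, 0.1763]
clock: 19.17
tcp_pos: [0.4263, 0.2655, 0.1764]
clock: 19.58
tcp_pos: [0.4273, 0.2638, 0.1037]
travel [ 0.04  -0.076  0.121] len 0.15 turn -0.002 j6 0.97 clk 19.6833 tcp [0.4287 0.2642 0.1048] gap 0.05 zax [ 0.002  0.001 -1.   ]
```

View pics/w7.png

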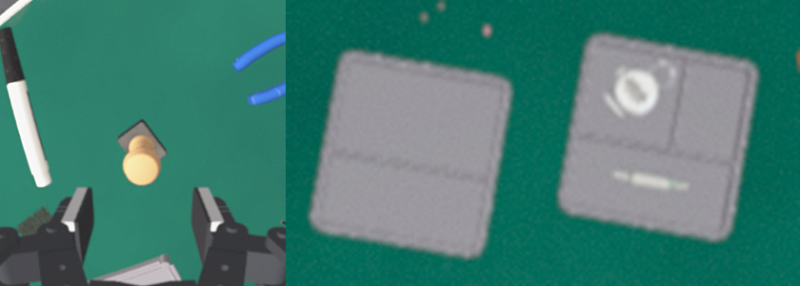

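Left panel: the stamp knob at column 141 is centred between fingers at 88 and 198. Right panel: the counter (637,93) and gauge (651,181) sit in the middle of their compartments.

```bash
python3 -m crank '{"travel":[[0.04,-0.04,0.5],[0.04,-0.04,1.0],[0.04,-0.04,1.5],[0.04,-0.04,1.8],[0.04,-0.04,1.85]],"turn":[0,0,0,0,0]}'|head -2
python3 -m crank '{"travel":[[0,0,0],[0,0,0]],"turn":[0,0]}'|head -2
python3 -m crank '{"travel":[[0,0,0],[0,0,0],[0,0,0],[0,0,0],[0,0,0]],"turn":[0,0,0,0,0]}' 10 30
python3 -m crank '{"travel":[[0,0,0],[0,0,0],[0,0,0]],"turn":[0,0,0]}'
python3 -m crank '{"travel":[[0,0,-0.5],[0,0,-1.3],[0,0,-2.3],[0,0,-3.3],[0,0,-4.2]],"turn":[0,0,0,0,0]}'
python3 plan.py 0.6624 -0.176 0.2 0.8
```

```text
clock: 20.1
tcp_pos: [0.4251, 0.263, 0.0286]
clock: 20.27
tcp_pos: [0.4266, 0.2638, 0.0307]
clock: 20.68
tcp_pos: [0.4265, 0.2639, 0.0306]
orientation: [0.001, 0.282, 0.959, 0.001]
wrist_force: [-1.1, 0.0, 6.6]
finger_gap: 0.0219
clock: 20.93
tcp_pos: [0.4265, 0.2639, 0.0307]
orientation: [0.001, 0.282, 0.959, 0.001]
wrist_force: [-0.2, -1.0, 5.6]
finger_gap: 0.022
clock: 21.35
tcp_pos: [0.4252, 0.2633, 0.1998]
orientation: [0.0, 0.283, 0.959, 0.0]
wrist_force: [1.5, 0.8, 0.0]
finger_gap: 0.022
travel [-1.0936e+01 -6.0150e+00 -4.0000e-03] len 12.48 turn 0.198 j6 0.97 clk 21.35 tcp [0.4252 0.2633 0.1998] gap 0.022 zax [ 0.001  0.    -1.   ]
```

```bash
python3 -m crank '{"travel":[[-0.75,-0.4,0],[-1.5,-0.8,0],[-2.25,-1.2,0],[-3,-1.6,0],[-3.65,-2,0]],"turn":[0,0,0,0,0]}'|head -2
python3 -m crank '{"travel":[[-0.75,-0.4,0],[-1.5,-0.8,0],[-2.25,-1.2,0],[-3,-1.6,0],[-3.65,-2,0]],"turn":[0,0,0,0,0]}'|head -2
python3 -m crank '{"travel":[[-0.75,-0.4,0],[-1.5,-0.8,0],[-2.25,-1.2,0],[-3,-1.6,0],[-3.65,-2,0]],"turn":[0,0,0,0,0]}'|head -2
python3 -m crank '{"travel":[[0,0,0.5],[0,0,1.2],[0,0,2],[0,0,2.6],[0,0,2.6]],"turn":[0.1,0.2,0.2,0.2,0.2]}'|head -2
python3 -m crank '{"travel":[[0,0,0],[0,0,0]],"turn":[0,0]}'|head -2
python3 - <<'E'
from h import *
c=read_camera("wrist")
cv2.imwrite("pics/w8.png",c["image"][:,:,::-1])
E
python3 plan.py 0.6624 -0.176 0.034 0.8
```

```text
clock: 21.77
tcp_pos: [0.5056, 0.1154, 0.1977]
clock: 22.18
tcp_pos: [0.5849, -0.0313, 0.1973]
clock: 22.6
tcp_pos: [0.6641, -0.1776, 0.1971]
clock: 23.02
tcp_pos: [0.6594, -0.1744, 0.0868]
clock: 23.18
tcp_pos: [0.6642, -0.176, 0.0949]
travel [ 0.051 -0.042  1.544] len 1.55 turn -0.002 j6 0.4 clk 23.2333 tcp [ 0.6648 -0.1762  0.0958] gap 0.0222 zax [ 0.003 -0.001 -1.   ]
```

View pics/w8.png

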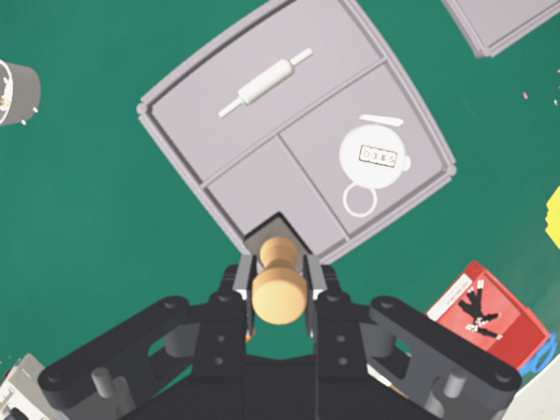

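Gauge and counter are well placed, and the stamp is held upright with its foot square to the tray. Lowering it.

```bash
python3 -m crank '{"travel":[[0.04,-0.03,0.5],[0.04,-0.03,0.95],[0.04,-0.03,1.25],[0.04,-0.03,1.4],[0.04,-0.03,1.48]],"turn":[0,0,0,0,0]}'|head -2
python3 -m crank '{"travel":[[0,0,0],[0,0,0],[0,0,0]],"turn":[0,0,0]}'
python3 plan.py 0.6624 -0.176 0.034 0.8
```

```text
clock: 23.65
tcp_pos: [0.6616, -0.1754, 0.0342]
clock: 23.9
tcp_pos: [0.6623, -0.1757, 0.0353]
orientation: [0.001, 0.377, 0.926, 0.0]
wrist_force: [-0.3, -0.5, -0.1]
finger_gap: 0.0222
travel [-0.007 -0.002  0.031] len 0.03 turn -0.002 j6 0.4 clk 23.9 tcp [ 0.6623 -0.1757  0.0353] gap 0.0222 zax [ 0.002 -0.001 -1.   ]
```

```bash
python3 -m crank '{"travel":[[0,0,0.03],[0,0,0.05],[0,0,0.05]],"turn":[0,0,0]}'|sed -n '2p;4p'
python3 -m crank '{"travel":[[0,0,0],[0,0,0],[0,0,0],[0,0,0]],"turn":[0,0,0,0]}' 45
python3 -m crank '{"travel":[[0,0,-0.3],[0,0,-0.8],[0,0,-1.6],[0,0,-2.6],[0,0,-3.6]],"turn":[0,0,0,0,0]}'
python3 -m crank '{"travel":[[0,0,0],[0,0,0],[0,0,0],[0,0,0]],"turn":[0.12,0.24,0.36,0.38]}'|head -2
python3 -m crank '{"travel":[[0,0,0],[0,0,0],[0,0,0],[0,0,0]],"turn":[0.12,0.24,0.36,0.36]}'|head -2
python3 plan.py 0.4592 0.099 0.15 0.06
```

```text
tcp_pos: [0.6622, -0.1758, 0.0338]
wrist_force: [-0.9, 1.2, 5.0]
clock: 24.48
tcp_pos: [0.6613, -0.1754, 0.0319]
orientation: [-0.0, 0.377, 0.926, 0.0]
wrist_force: [-0.7, 0.2, -0.1]
finger_gap: 0.045
clock: 24.9
tcp_pos: [0.6606, -0.1751, 0.1776]
orientation: [-0.001, 0.377, 0.926, 0.0]
wrist_force: [0.4, -0.5, 0.3]
finger_gap: 0.0451
clock: 25.23
tcp_pos: [0.6616, -0.1755, 0.1775]
clock: 25.57
tcp_pos: [0.6613, -0.1754, 0.1763]
travel [ 7.139 -4.65   0.66 ] len 8.55 turn -0.003 j6 1.14 clk 25.5667 tcp [ 0.6613 -0.1754  0.1763] gap 0.0451 zax [-0.  0. -1.]
```

```bash
python3 -m crank '{"travel":[[0.75,-0.5,0],[1.5,-1,0],[2.2,-1.45,0],[2.9,-1.9,0],[3.57,-2.32,0]],"turn":[0,0,0,0,0]}' 40|head -2
python3 -m crank '{"travel":[[0.75,-0.5,0],[1.5,-1,0],[2.2,-1.45,0],[2.9,-1.9,0],[3.57,-2.32,0]],"turn":[0,0,0,0,0]}'|head -2
python3 -m crank '{"travel":[[0,0,0.7],[0,0,1.5],[0,0,2.2],[0,0,2.6],[0,0,2.7]],"turn":[0,0,0,0,0]}'|head -2
python3 -m crank '{"travel":[[0,0,0],[0,0,0]],"turn":[0,0]}'|head -2
python3 - <<'E'
from h import *
c=read_camera("wrist")["image"][60:400,110:450]; t=read_camera("top")["image"][140:240,285:385]
t=cv2.resize(t,(340,340),interpolation=cv2.INTER_CUBIC)
cv2.imwrite("pics/w9.png",np.hstack([c,t])[:,:,::-1])
E
python3 plan.py 0.4592 0.099 0.006 0.06
```

```text
clock: 25.98
tcp_pos: [0.5591, -0.0371, 0.1763]
clock: 26.4
tcp_pos: [0.4582, 0.1001, 0.1765]
clock: 26.82
tcp_pos: [0.4571, 0.099, 0.0656]
clock: 26.98
tcp_pos: [0.4602, 0.0989, 0.069]
travel [ 0.005 -0.048  1.589] len 1.59 turn -0.001 j6 1.55 clk 27.0833 tcp [0.461  0.0989 0.0696] gap 0.04 zax [ 0.003  0.    -1.   ]
```

View pics/w9.png

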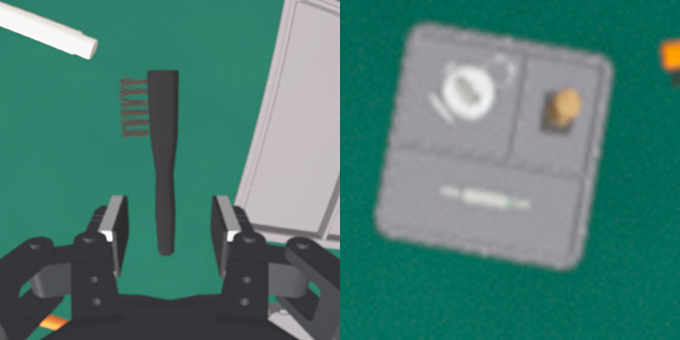

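The right panel shows the stamp upright at (558,112) in the smallest compartment. In the left panel the brush is at column 165 against a finger midline of about 170, so I'm shifting slightly and gripping.

```bash
python3 -m crank '{"travel":[[0,-0.08,0.5],[0,-0.08,1],[0,-0.08,1.4],[0,-0.08,1.58],[0,-0.08,1.6]],"turn":[0,0,0,0,0]}'|head -2
python3 -m crank '{"travel":[[0,0,0],[0,0,0],[0,0,0],[0,0,0],[0,0,0]],"turn":[0,0,0,0,0]}' 0 30
python3 -m crank '{"travel":[[0,0,0],[0,0,0],[0,0,0]],"turn":[0,0,0]}'
python3 -m crank '{"travel":[[0,0,-0.5],[0,0,-1.2],[0,0,-2],[0,0,-2.5],[0,0,-2.5]],"turn":[0,0,0,0,0]}'
python3 -c "
from fit import *
print(comp((.6068,.1289),-.148,-49,0),comp((.6068,.1289),-.148,37,0))"
python3 plan.py 0.5583 0.1361 0.1 -0.148
```

```text
clock: 27.5
tcp_pos: [0.4561, 0.0987, 0.0037]
clock: 27.92
tcp_pos: [0.4578, 0.0988, 0.0053]
orientation: [0.001, 0.686, 0.727, 0.001]
wrist_force: [-0.4, 0.0, 5.9]
finger_gap: 0.0148
clock: 28.17
tcp_pos: [0.4578, 0.0988, 0.0053]
orientation: [0.001, 0.686, 0.727, 0.001]
wrist_force: [-0.1, 0.2, 6.0]
finger_gap: 0.0144
clock: 28.58
tcp_pos: [0.4595, 0.0989, 0.1086]
orientation: [0.003, 0.686, 0.727, 0.003]
wrist_force: [0.9, -0.7, 0.2]
finger_gap: 0.0147
[0.55833567 0.13612555] [0.64339552 0.12344397]
travel [0.784 2.518 0.236] len 2.65 turn 0.206 j6 1.55 clk 28.5833 tcp [0.4595 0.0989 0.1086] gap 0.0147 zax [ 0.008  0.    -1.   ]
```

```bash
python3 -m crank '{"travel":[[0.2,0.6,0],[0.4,1.2,0],[0.6,1.8,0],[0.78,2.5,0],[0.78,2.5,0]],"turn":[0,0,0,0,0]}'|head -2
python3 -m crank '{"travel":[[0,0,0],[0,0,0],[0,0,0.2],[0,0,0.2]],"turn":[0.1,0.2,0.2,0.2]}'|head -2
python3 - <<'E'
from h import *
c=read_camera("wrist"); cv2.imwrite("pics/w10.png",c["image"][:,:,::-1])
E
python3 plan.py 0.5583 0.1361 0.009 -0.148
```

```text
clock: 29.0
tcp_pos: [0.5591, 0.1368, 0.1032]
clock: 29.33
tcp_pos: [0.5528, 0.1355, 0.094]
travel [0.036 0.137 2.137] len 2.14 turn 0.009 j6 1.81 clk 29.3833 tcp [0.5529 0.1354 0.0945] gap 0.0145 zax [-0.003 -0.    -1.   ]
```

View pics/w10.png

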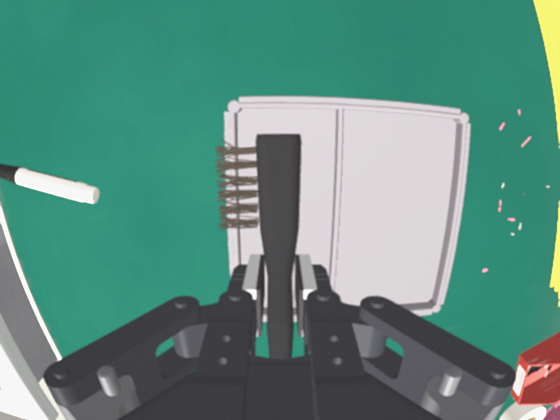

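```bash
python3 - <<'E'
from fit import *
c=read_camera("wrist")
P=[world(c,*p,.014,True) for p in [(234,106),(463,119),(340,107),(438,307)]]
o,th,e=rigid([(-86,82),(86,82),(-12,82),(86,-82)],P); print(o,th,e.round(1),comp(o,th,-49,0))
E
python3 -m crank '{"travel":[[0,0.1,0],[0,0.1,0],[0,0.1,0]],"turn":[0,0,0]}'|head -2
python3 plan.py 0.5583 0.1361 0.009 -0.148
```

```text
[0.606221   0.12809936] -0.13643582037838847 [[-1.2 -0.3]
 [ 1.3  1.6]
 [ 0.5  0. ]
 [-0.6 -1.3]] [0.55767636 0.13476399]
clock: 29.68
tcp_pos: [0.5588, 0.135, 0.0963]
travel [ 0.024 -0.019  2.184] len 2.18 turn 0.006 j6 1.81 clk 29.6833 tcp [0.5588 0.135  0.0963] gap 0.0147 zax [ 0.001  0.    -1.   ]
```

```bash
python3 -m crank '{"travel":[[0,0,0.8],[0.01,0,1.5],[0.01,0,1.95],[0.01,0,2.12],[0.01,0,2.17]],"turn":[0,0,0,0,0]}'|head -2
python3 -m crank '{"travel":[[0,0,0],[0,0,0],[0,0,0]],"turn":[0,0,0]}'
python3 plan.py 0.5583 0.1361 0.0085 -0.148
```

```text
clock: 30.1
tcp_pos: [0.5572, 0.1354, 0.0084]
clock: 30.35
tcp_pos: [0.5595, 0.1356, 0.0104]
orientation: [0.001, 0.755, 0.655, 0.001]
wrist_force: [-0.0, -1.2, -0.0]
finger_gap: 0.0146
travel [ 0.008 -0.031  0.047] len 0.06 turn 0.006 j6 1.81 clk 30.35 tcp [0.5595 0.1356 0.0104] gap 0.0146 zax [ 0.002  0.    -1.   ]
```

```bash
python3 -m crank '{"travel":[[0,-0.02,0.03],[0,-0.02,0.05],[0,-0.02,0.05]],"turn":[0,0,0]}'|sed -n '2p;4p'
python3 -m crank '{"travel":[[0,0,0],[0,0,0],[0,0,0],[0,0,0]],"turn":[0,0,0,0]}' 29
python3 -m crank '{"travel":[[0,0,-0.3],[0,0,-0.8],[0,0,-1.6],[0,0,-2.6],[0,0,-3.8]],"turn":[0,0,0,0,0]}'
python3 plan.py 0.4245 -0.262 0.17 -0.148
```

```text
tcp_pos: [0.5582, 0.1357, 0.0083]
wrist_force: [-1.1, -0.4, 3.4]
clock: 30.93
tcp_pos: [0.5576, 0.1356, 0.0072]
orientation: [-0.0, 0.755, 0.655, -0.0]
wrist_force: [-0.4, -0.3, 0.6]
finger_gap: 0.0292
clock: 31.35
tcp_pos: [0.5563, 0.1355, 0.1532]
orientation: [-0.001, 0.755, 0.655, -0.001]
wrist_force: [1.1, 0.1, 0.2]
finger_gap: 0.0293
travel [-10.304  -1.858  -0.407] len 10.48 turn 0.006 j6 1.81 clk 31.35 tcp [0.5563 0.1355 0.1532] gap 0.0293 zax [-0.003 -0.    -1.   ]
```

```bash
python3 -m crank '{"travel":[[-0.7,-0.12,-0.14],[-1.4,-0.25,-0.14],[-2.1,-0.38,-0.14],[-2.8,-0.5,-0.14],[-3.43,-0.62,-0.14]],"turn":[0,0,0,0,0]}' 80|head -2
python3 -m crank '{"travel":[[-0.7,-0.12,-0.14],[-1.4,-0.25,-0.14],[-2.1,-0.38,-0.14],[-2.8,-0.5,-0.14],[-3.43,-0.62,-0.14]],"turn":[0,0,0,0,0]}'|head -2
python3 -m crank '{"travel":[[-0.7,-0.12,-0.14],[-1.4,-0.25,-0.14],[-2.1,-0.38,-0.14],[-2.8,-0.5,-0.14],[-3.43,-0.62,-0.14]],"turn":[0,0,0,0,0]}'|head -2
python3 -m crank '{"travel":[[0,0,0.7],[0,0,1.3],[0,0,1.6],[0,0,1.6],[0,0,1.6]],"turn":[0,0,0,0,0]}'|head -2
python3 - <<'E'
from h import *
c=read_camera("wrist")["image"][30:400,110:450]; t=read_camera("top")["image"][140:240,200:300]
t=cv2.resize(t,(370,370),interpolation=cv2.INTER_CUBIC)
cv2.imwrite("pics/w11.png",np.hstack([c,t])[:,:,::-1])
E
python3 plan.py 0.4245 -0.262 0.017 -0.148
```

```text
clock: 31.77
tcp_pos: [0.513, 0.0021, 0.1587]
clock: 32.18
tcp_pos: [0.469, -0.1304, 0.1642]
clock: 32.6
tcp_pos: [0.4251, -0.2629, 0.1697]
clock: 33.02
tcp_pos: [0.4252, -0.2609, 0.1052]
travel [-0.013 -0.048  2.243] len 2.24 turn 0.006 j6 1.0 clk 33.1167 tcp [ 0.4264 -0.2617  0.1067] gap 0.08 zax [ 0.001 -0.001 -1.   ]
```

View pics/w11.png

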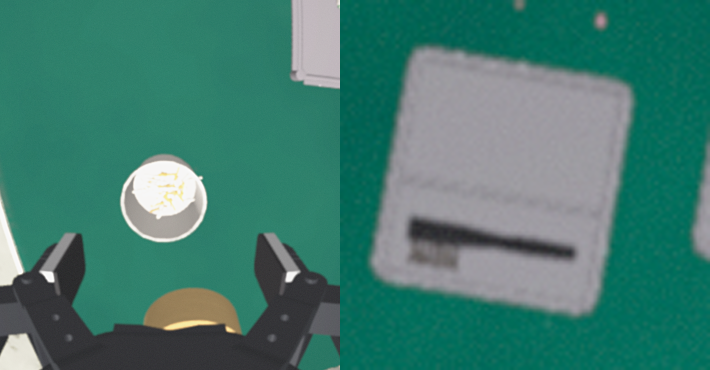

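Right panel: the brush lies lengthwise in the narrow compartment. Left panel: the cup rim is at column 164 against a jaw midline of 170, so I'm correcting about 3 mm and gripping.

```bash
python3 -m crank '{"travel":[[0,-0.09,0.6],[0,-0.09,1.2],[0,-0.09,1.8],[0,-0.09,2.15],[0,-0.09,2.23]],"turn":[0,0,0,0,0]}'|head -2
python3 -m crank '{"travel":[[0,0,0],[0,0,0]],"turn":[0,0]}'
python3 -m crank '{"travel":[[0,0,0],[0,0,0],[0,0,0],[0,0,0],[0,0,0]],"turn":[0,0,0,0,0]}' 30 30
python3 -m crank '{"travel":[[0,0,0],[0,0,0],[0,0,0]],"turn":[0,0,0]}'
python3 -m crank '{"travel":[[0,0,-0.5],[0,0,-1.3],[0,0,-2.3],[0,0,-3.3],[0,0,-4]],"turn":[0,0,0,0,0]}'
python3 plan.py 0.643 0.1225 0.17 -0.148
python3 - <<'E'
from h import *
c=read_camera("wrist")["image"]; cv2.imwrite("pics/w12.png",c[60:400,110:450,::-1])
E
```

```text
clock: 33.53
tcp_pos: [0.4216, -0.2601, 0.0154]
clock: 33.7
tcp_pos: [0.4232, -0.2615, 0.0178]
orientation: [0.001, 0.755, 0.655, 0.0]
wrist_force: [0.5, -0.5, -0.2]
finger_gap: 0.08
clock: 34.12
tcp_pos: [0.423, -0.2616, 0.0183]
orientation: [0.001, 0.755, 0.655, 0.0]
wrist_force: [-0.7, -0.0, 7.7]
finger_gap: 0.0559
clock: 34.37
tcp_pos: [0.423, -0.2616, 0.0183]
orientation: [0.001, 0.755, 0.655, 0.0]
wrist_force: [-1.3, 0.9, 7.9]
finger_gap: 0.0562
clock: 34.78
tcp_pos: [0.4229, -0.2614, 0.1808]
orientation: [0.002, 0.755, 0.655, 0.0]
wrist_force: [1.3, -1.5, -1.2]
finger_gap: 0.0559
travel [10.281  4.087  0.263] len 11.07 turn 0.006 j6 1.0 clk 34.7833 tcp [ 0.4229 -0.2614  0.1808] gap 0.0559 zax [ 0.003 -0.003 -1.   ]
```

```bash
python3 -m crank '{"travel":[[0.7,0.27,0],[1.4,0.54,0],[2.1,0.81,0],[2.8,1.1,0],[3.43,1.36,0]],"turn":[0,0,0,0,0]}'|head -2
python3 -m crank '{"travel":[[0.7,0.27,0],[1.4,0.54,0],[2.1,0.81,0],[2.8,1.1,0],[3.43,1.36,0]],"turn":[0,0,0,0,0]}'|head -2
python3 -m crank '{"travel":[[0.7,0.27,0],[1.4,0.54,0],[2.1,0.81,0],[2.8,1.1,0],[3.43,1.36,0]],"turn":[0,0,0,0,0]}'|head -2
python3 -m crank '{"travel":[[0,0,0.8],[0,0,1.6],[0,0,2.3],[0,0,2.8],[0,0,2.8]],"turn":[0,0,0,0,0]}'
python3 -m crank '{"travel":[[0,0,0],[0,0,0],[0,0,0]],"turn":[0,0,0]}'
python3 plan.py 0.643 0.1225 0.0215 -0.148
```

```text
clock: 35.25
tcp_pos: [0.4961, -0.1313, 0.1771]
clock: 35.67
tcp_pos: [0.5695, -0.0028, 0.1769]
clock: 36.08
tcp_pos: [0.6426, 0.1253, 0.1768]
clock: 36.5
tcp_pos: [0.6382, 0.1235, 0.0593]
orientation: [-0.003, 0.755, 0.655, -0.004]
wrist_force: [-0.5, 0.0, -0.9]
finger_gap: 0.0562
clock: 36.75
tcp_pos: [0.6437, 0.1236, 0.067]
orientation: [0.001, 0.756, 0.655, 0.002]
wrist_force: [-0.3, -0.7, -0.9]
finger_gap: 0.0558
travel [-0.031 -0.018  1.138] len 1.14 turn 0.006 j6 1.78 clk 36.75 tcp [0.6437 0.1236 0.067 ] gap 0.0558 zax [ 0.004  0.    -1.   ]
```

```bash
python3 -m crank '{"travel":[[-0.02,0,0.4],[-0.02,-0.02,0.8],[-0.02,-0.02,1],[-0.02,-0.02,1.08],[-0.02,-0.02,1.08]],"turn":[0,0,0,0,0]}'
python3 -m crank '{"travel":[[0,0,0],[0,0,0],[0,0,0]],"turn":[0,0,0]}'
python3 plan.py 0.643 0.1225 0.0215 -0.148
```

```text
clock: 37.17
tcp_pos: [0.6414, 0.1229, 0.0221]
orientation: [0.0, 0.756, 0.655, 0.0]
wrist_force: [0.1, -0.5, -1.4]
finger_gap: 0.0556
clock: 37.42
tcp_pos: [0.6418, 0.1229, 0.0223]
orientation: [0.0, 0.755, 0.655, 0.001]
wrist_force: [-0.1, 0.2, -0.5]
finger_gap: 0.0558
travel [-0.006  0.032  0.019] len 0.04 turn 0.006 j6 1.78 clk 37.4167 tcp [0.6418 0.1229 0.0223] gap 0.0558 zax [ 0.002  0.    -1.   ]
```

```bash
python3 -m crank '{"travel":[[0,0.02,0.02],[0,0.02,0.03],[0,0.02,0.03]],"turn":[0,0,0]}'|sed -n '2p;4p'
python3 -m crank '{"travel":[[0,0,0],[0,0,0],[0,0,0],[0,0,0]],"turn":[0,0,0,0]}' 72
python3 -m crank '{"travel":[[0,0,-0.3],[0,0,-0.8],[0,0,-1.6],[0,0,-2.6],[0,0,-3.6]],"turn":[0,0,0,0,0]}'
python3 plan.py 0.42 0.32 0.2 -0.148
```

```text
tcp_pos: [0.6422, 0.1229, 0.0214]
wrist_force: [-2.1, 0.3, 4.5]
clock: 38.0
tcp_pos: [0.642, 0.1227, 0.0201]
orientation: [0.0, 0.755, 0.655, 0.0]
wrist_force: [0.2, -0.9, -0.3]
finger_gap: 0.0727
clock: 38.42
tcp_pos: [0.641, 0.1227, 0.1657]
orientation: [-0.001, 0.755, 0.655, -0.001]
wrist_force: [1.4, 0.5, 0.2]
finger_gap: 0.0721
travel [ 4.101 -6.169 -0.848] len 7.46 turn 0.006 j6 1.78 clk 38.4167 tcp [0.641  0.1227 0.1657] gap 0.0721 zax [-0.002 -0.    -1.   ]
```

```bash
python3 -m crank '{"travel":[[0.4,-0.6,-0.4],[0.8,-1.2,-0.42],[1.2,-1.8,-0.42],[1.6,-2.4,-0.42],[2.05,-3.08,-0.42]],"turn":[0,0,0,0,0]}'|head -2
python3 -m crank '{"travel":[[0.4,-0.6,-0.4],[0.8,-1.2,-0.42],[1.2,-1.8,-0.42],[1.6,-2.4,-0.42],[2.05,-3.08,-0.42]],"turn":[0,0,0,0,0]}'|head -2
python3 -m crank '{"travel":[[0,0,0],[0,0,0],[0,0,0],[0,0,0]],"turn":[0,0,0,0]}'
python3 - <<'E'
from fit import *
c=read_camera("top"); im=c["image"]; ref=cv2.resize(cv2.imread("pics/top0.png")[:,:,::-1],(560,420),interpolation=cv2.INTER_AREA)
d=(np.abs(im.astype(int)-ref).max(2)>45).astype(np.uint8); d=cv2.morphologyEx(d,cv2.MORPH_CLOSE,np.ones((3,3)))
n,l,s,ce=cv2.connectedComponentsWithStats(d)
for i in range(1,n):
    if s[i,4]<12: continue
    w=world(c,*ce[i],.015)[:2]; out=[]
    for o,th in (((.6087,.1275),-.148),((.634,-.122),-.148)):
        q=w-o; k,m=np.cos(th),np.sin(th); out.append(np.round([(k*q[0]+m*q[1])*1000,(-m*q[0]+k*q[1])*1000]))
    print(s[i],w.round(3),"two",out[0],"three",out[1])
E
```

```text
clock: 38.83
tcp_pos: [0.5311, 0.2218, 0.1822]
clock: 39.25
tcp_pos: [0.4205, 0.3206, 0.199]
clock: 39.58
tcp_pos: [0.4221, 0.3195, 0.1982]
orientation: [0.0, 0.756, 0.655, 0.0]
wrist_force: [1.1, 0.3, 0.1]
finger_gap: 0.0719
[313 160  17  15 149] [ 0.677 -0.098] two [ 101. -213.] three [39. 31.]
[238 167  17  17 224] [0.646 0.122] two [38.  0.] three [-24. 244.]
[344 167  11  12 102] [ 0.664 -0.176] two [  99. -292.] three [ 37. -49.]
[170 192  21  29 397] [0.549 0.304] two [-85. 166.] three [-147.  409.]
[391 195  29  11 173] [ 0.59  -0.339] two [  50. -464.] three [ -11. -221.]
[322 196  12   4  25] [ 0.588 -0.114] two [  16. -242.] three [-46.   1.]
[218 199  46  13 292] [0.559 0.15 ] two [-53.  15.] three [-115.  258.]
[  36  212  157  208 9760] [0.353 0.504] two [-308.  335.] three [-370.  578.]
[230 238  45  14 240] [0.453 0.114] two [-152.  -37.] three [-214.  207.]
[185 243  15  14 168] [0.428 0.266] two [-199.  110.] three [-261.  353.]
[368 246  24  23 442] [ 0.423 -0.269] two [-125. -419.] three [-187. -176.]
[ 68 306   6  40  64] [0.207 0.598] two [-466.  406.] three [-528.  649.]
[   0  331   78   47 1971] [0.128 0.698] two [-559.  493.] three [-621.  737.]
[  0 373  10  20 115] [0.049 0.773] two [-649.  556.] three [-710.  799.]
[ 76 376  17  44 237] [0.005 0.549] two [-659.  328.] three [-721.  571.]
[283 387  43  33 580] [ 0.002 -0.068] two [-571. -282.] three [-633.  -39.]
```

```bash
python3 -c "
from workcell import *
print(hand_in())"
```

```text
the job is handed in; nothing more can be done
None
```

Both kits are made up and the job is handed in. I placed the things in the order asked: gauge, counter, stamp, brush, cup. It took about 40 s of the 128 s allowed, and the largest wrist force printed was about 8 N.

Last check, from the top camera with the arm clear. Positions are in tray coordinates, in mm:

| Thing | Found at | Compartment centre |
|---|---|---|
| Pin gauge | (-46, 1) | (-49, 0) |
| Tally counter | (39, 31) | (37, 33) |
| Inspection stamp | (37, -49) | (37, -49) |
| Black brush | about (-46, -2), after allowing for the bristles | (-49, 0) |
| Steel cup | (38, 0) | (37, 0) |

- **Counter angle:** it lies diagonally. Square to the walls, its ring would touch one when the body is centred.
- **Camera disagreement:** the top and wrist cameras differed by about 3–5 mm on most positions, so I used averages and corrected the grasps from the close wrist views.
- **Not viewed in a picture:** the 16-picture limit was used up before the cup was placed. Its position rests on the numbers above, and its being upright on the floor rests on the fingers holding at 56 mm and about 4.5 N of contact when set down.
- **Tape and cutters:** the tape showed no change in the final image. The cutters were partly hidden by the arm in that image, but the arm never went down near them.

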